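# Slide a circuit board under the spring clip of a soldering fixture

### The arm

A 7-joint arm with a two-finger parallel gripper is mounted at the origin on the work surface. World frame = base frame: x ahead of the robot, y to its left, z up, the work surface at z = 0. Lengths are in m, angles in rad, forces in N, time in s.
With the tool pointing down it reaches from about 0.4 to 0.85 m from the base axis. Payload 10.4 kg.
Tool frame: the origin (TCP) lies at the very end of the fingers, on their centre line; the grasp point (between the pads) lies 19 mm behind it (manip.tcp_to_grasp is the distance from the TCP to the grasp point, in m); x points along the fingers, y is the direction in which the jaws open and shut, and the axes are right-handed (so a half turn about x gives the same grasp; the last joint's range is limited). The gripper opens to 87 mm and grips with 3 to 60 N. Pads are 19 mm wide; open, the fingers measure 117 mm over their backs; the gripper's body (75 mm by 190 mm) begins 51 mm behind the grasp point.
Start: joints at [1.194, 0.332, -0.065, 1.46, 0.022, 1.35, -0.088], TCP at [0.217, -0.586, 0.223] pointing down, gripper open.
Joint ranges: [-2.6, 2.6], [-0.5, 2.12], [-1.47, 1.34], [0.16, 2.42], [-1.27, 4.41], [0.06, 2.06], [-2.6, 2.6]. Speed limits (rad/s): [2.22, 2.22, 2.79, 2.79, 3.14, 3.14, 3.14].

### API

Orientations are given as a unit quaternion [x, y, z, w].
In Python, from rig import readout, viewer, ticket, manip gives the robot as it stands.
- The arm moves only by the tool apply_moves, never from a script. Its argument "deltas" is a list of rows, each an object of numbers: "dx", "dy", "dz": the shift along the tool's x, y, z in cm; "rx", "ry", "rz": the turn, a rotation vector about the tool's x, y, z in degrees; "hand": the closure, from 0 (fully open) to 1 (shut). A call has 1 to 20 rows; each row is the pose to reach, as a shift and turn from the pose commanded when the call began, along the tool's axes at that moment; what a row does not reach only later rows make up. A row lasts 1/8 s, in which the tool goes at most 62.5 mm and 10.7 degrees, less where a joint would pass 70% of its speed; a pose out of reach is approached as far as the arm can. A call with a gripper value outside its range is refused whole. The fingers move at their own pace and stop on an object; "squeeze" is the grip in N (left out, the last holds). Time passes only in rows, so rows that repeat a pose let the fingers close. It gives the time, the measured TCP pose, the force and the opening at its end, in the units of the state.
- readout.observe(): the state, without advancing time (a new reading comes with each control period).
- viewer.camera(name): name is "scene" or "top" or "wrist"; returns the picture (400x640x3 uint8, blue, green, red); there is no depth.
- viewer.calibration(name): a dict with "K" (3x3 intrinsics, pixels), "pose" (4x4, takes a point from camera to world coordinates). Camera axes: x right, y down, z forward; pixel columns grow to the right and rows downward; lengths in m; the calibration is good to about 2 mm. The wrist camera is an equidistant fisheye: a pixel r from the principal point sees the ray r / f radians off the axis. A picture is of the moment at which its call begins: read the wrist's pose just before it. calibration takes no time and is no camera call; for the wrist camera it gives the pose at the moment of the call.
- ticket.job_done(): hands the job in, once; it reports no verdict.
The state is a dict: "time": time; "joint_positions": joint angles; "dq": joint speeds; "tau": joint torques, N m; "tool_pos": TCP position; "tool_rot": TCP orientation; "contact_force": force on the tool from outside, world axes, zero at the start; "wrist_torque": the same for the moment, N m; "finger_gap": finger opening in m.
Only numpy, scipy, OpenCV 4.12 (cv2) and the standard library are available. Lean on these libraries where they do the work, as an engineer would, in place of code of your own. Each camera call takes 0.05 s, during which the arm holds its last target.

### The job

Load the circuit board into the soldering fixture with the fingertips only, sliding it along its guides and never lifting it: press the clip's thumb tab down with one fingertip so that the nose stays up, and, while holding it down, push the board with the other fingertip under the nose until it is fully home against the stop. Then let the tab up so that the nose comes down on the board and clamps it, and leave the other things on the bench where they are.

Things in the scene. Friction and masses are not known exactly. Their poses are not given: they have to be found in the camera images.
- fixture: Low soldering fixture fixed to the bench: dark steel plate 120 x 84 mm, 8 mm thick, x = -105 to +15 mm, carrying two board guides and a spring clip. Origin: on the bench, under the middle of the stop. Its x axis is the way the board is pushed home, y across, z up. The clip's nose points to -x over the guides, its thumb tab to +x past the plate's end.
- guide_mid (a point): Midway between the two aluminium guides, 50 mm before the stop, at ledge height, 20 mm above the bench. Guides run along the fixture's x from -104 mm to the stop. The board's edges lie on flat ledges that reach in to y = +-20 mm; fences outside them have inner faces at y = +-27 mm and tops 26 mm above the bench. Between the ledges the plate lies 12 mm lower.
- stop (a point): Middle of the stop line, at ledge height: x = 0, z = 20 mm in the fixture's frame. The stop is the front faces of two steel hinge ears, y = 14 to 21 mm on either side, tops 30 mm above the bench, backs at x = +10 mm. The clip turns on a pin between them, axis along y, at x = +4 mm, 25 mm above the bench.
- clip (a joint): Angle (rad) of the spring clip, a steel see-saw lever. 0 = at rest: nose down, blocking the board. Pressing the thumb tab raises the nose and the value grows, to 0.8 at its limit. The board passes under above 0.28; clamped on the board it reads 0.25. Spring 0.1 Nm/rad, preload 0.035 Nm: held open it takes about 3 to 9 N on the tab, more the nearer the pin.
- clip_nose (a point): Lower edge of the clip's blunt nose, 22 mm wide; moves with the clip. At rest 14 mm to the -x side of the pin and 0.5 mm below the ledge tops, its front face at x = -11.5 mm in the fixture's frame.
- clip_tab (a point): Middle of the thumb tab's upper face, 24 mm out from the pin; moves with the clip. The tab is a flat steel strip 26 mm wide that runs straight from the pin to 40 mm beyond it, its upper face 1.5 mm above the line through the pin. At rest it rises away from the pin at 0.2 rad; its slope is 0.2 minus the clip's angle, so held down it slopes down outward.
- board: Loose green circuit board lying in the guides short of the nose, 32 mm long (x, same way as the fixture's x), 52 mm wide, 3.2 mm thick, 40 g. Origin: centre of its underside. A grey terminal block 30 mm wide, 8 mm deep, top 13.2 mm above the underside, stands along the middle of the rear edge (x = -16 mm), flush with it: the face to push. Home: origin at fixture x = -16 mm, z = 20 mm.
- spool: Reel of solder standing on end, 52 mm across, 52 mm high; origin under its centre. Leave it.
- cup: Round black cup of small parts, 68 mm across, 28 mm high; origin under its centre. Leave it.
- screwdriver: Screwdriver lying on the bench, about 150 mm long along its x axis; origin under its middle. Leave it.
- heatsink: Finned aluminium heat sink, 30 x 40 mm and 22 mm high; origin under its centre. Leave it.
Things that resemble listed ones, but are neither listed nor needed, are in the scene too. Of the things that look like the board, the middle-sized one is meant.

How it is judged:
On the way, in this order (a step that is already met when the one before it is completed fails the run):
1. the clip is held open with the board still in front of the nose (value of joint clip above 0.28 rad and x of board in the frame of fixture below -0.025 m), for 0.1 s.
2. the board is fully home against the stop while the clip is still held open (value of joint clip above 0.28 rad and x of board in the frame of fixture above -0.018 m), for 0.1 s.
At the end, for the whole second after the job is handed in: The board lies flat in its guides with its front edge within 2 mm of the stop and square to it (0.06 rad), the clip's nose is down on it (clip between 0.19 and 0.29 rad), and it is at rest (x of board in the frame of fixture between -0.018 and -0.0145 m and y of board in the frame of fixture between -0.003 and 0.003 m and z of board in the frame of fixture between 0.018 and 0.022 m and angle between the x axis of board and the x axis of fixture, either way round below 0.06 rad and value of joint clip between 0.19 and 0.29 rad and linear speed of board below 0.01 m/s); the robot touches nothing.
It fails at once if the board is lifted more than 6 mm off its guides (z of board in the frame of fixture above 0.026 m).
It fails at once if the board is tipped more than 0.2 rad (angle between board's own z axis and vertical above 0.2 rad).
It fails at once if the reel, cup, screwdriver or heat sink is moved more than 20 mm (distance of any of spool, cup, screwdriver, heatsink from where it was at the start of the episode above 0.02 m).
It also fails if it takes over 51 s, if anything falls off the work surface, if the arm or the gripper's body presses on something with over 40 N, if the wrist force passes 120 N, or if a joint passes its speed limit or range.

## Working session

There is one attempt and no reset: what is moved stays moved. The work goes in short steps, Python scripts to look and compute and a tool call to move; the robot and the scene stay as the last step left them, time stands still between calls to the robot, and variables do not carry over. Pictures are saved under pics/ and viewed, and the job is handed in when it is done.

Besides the shell and the picture viewer there is one more tool, called after "Emit:" in YAML: its name, and indented under it one key for each argument. apply_moves: Moves the arm, as the interface text tells. Its arguments: {"type":"object","properties":{"deltas":{"type":"array"},"squeeze":{"type":"number"}},"required":["deltas"]}

```bash
ls; mkdir -p pics
python3 - <<'E'
from rig import readout, viewer, ticket, manip
import cv2,numpy as np
np.set_printoptions(precision=4,suppress=True)
print(readout.observe()); print([a for a in dir(manip) if a[0]!='_'])
for n in ['scene','top','wrist']:
    c=viewer.calibration(n); print(n,c['K'],c['pose'])
    cv2.imwrite(f'pics/{n}0.png',viewer.camera(n))
E
```

```text
pics
{'time': 0.0, 'joint_positions': array([ 1.1944,  0.3329, -0.0647,  1.4609,  0.0216,  1.3499, -0.0885]), 'dq': array([ 0.0012, -0.0001,  0.0011,  0.0011,  0.0005, -0.0013,  0.0005]), 'tau': array([  0.0004, -62.325 ,   0.0247, -38.9904,  -0.0613,   0.0398,
         0.0002]), 'tool_pos': array([ 0.2164, -0.5859,  0.2218]), 'tool_rot': array([-0.696 , -0.1249,  0.6962, -0.124 ]), 'contact_force': array([ 0.2905, -0.1991, -1.4346]), 'wrist_torque': array([0.037, 0.04 , 0.012]), 'finger_gap': 0.08685392824674588}
['MotionError', 'tcp_to_grasp']
scene [[379.8504   0.     324.5338]
 [  0.     379.8504 197.8597]
 [  0.       0.       1.    ]] [[ 0.7174  0.5817 -0.3834  0.8751]
 [ 0.6965 -0.6096  0.3785 -0.2788]
 [-0.0135 -0.5386 -0.8425  0.7068]
 [ 0.      0.      0.      1.    ]]
top [[417.3268   0.     325.4967]
 [  0.     417.3268 202.1261]
 [  0.       0.       1.    ]] [[-0.0029 -0.9908  0.1351  0.4611]
 [-1.      0.0025 -0.0028  0.0396]
 [ 0.0024 -0.1351 -0.9908  0.9802]
 [ 0.      0.      0.      1.    ]]
wrist [[309.7069   0.     322.9272]
 [  0.     309.7069 201.5017]
 [  0.       0.       1.    ]] [[ 0.3455 -0.9074 -0.2394  0.2824]
 [-0.9384 -0.3348 -0.0854 -0.5625]
 [-0.0026  0.2542 -0.9672  0.385 ]
 [ 0.      0.      0.      1.    ]]
```

View pics/scene0.png

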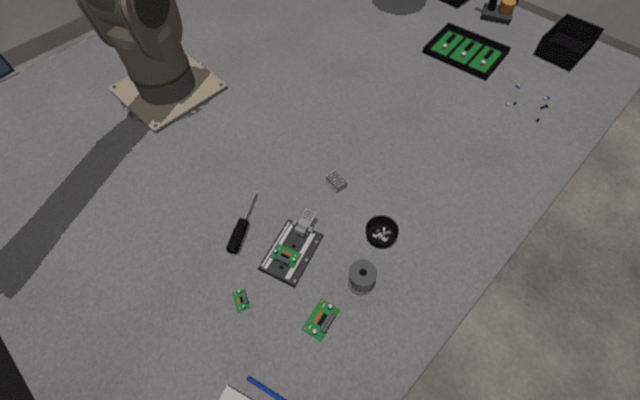

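View pics/top0.png

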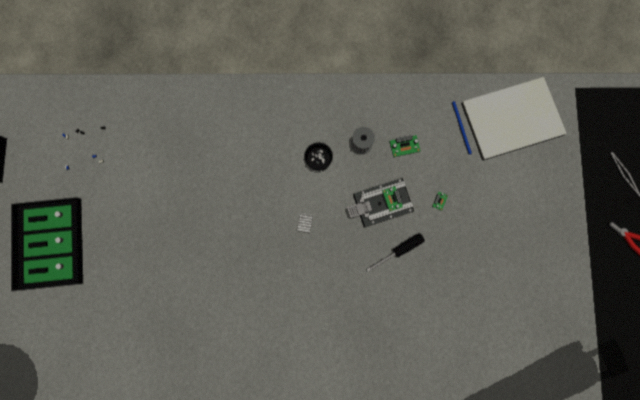

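The scene view shows the fixture at about (292,250) with a green board in its guides at (286,256). The look-alikes are a small board at (241,300) and a larger one at (320,320). In the top view these are at (392,198), (440,201) and (405,146). The tray boards at about (48,245) are also green. The middle-sized board, the one in the guides, is the target, so I'll check it in a close crop.

Run:
```python
import cv2
a=cv2.imread('pics/top0.png')[165:240,330:460]; b=cv2.imread('pics/scene0.png')[195:295,240:340]
cv2.imwrite('pics/c1.png',cv2.resize(a,None,fx=6,fy=6,interpolation=cv2.INTER_CUBIC))
cv2.imwrite('pics/c2.png',cv2.resize(b,None,fx=6,fy=6,interpolation=cv2.INTER_CUBIC))
```

```text
(no output)
```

View pics/c1.png

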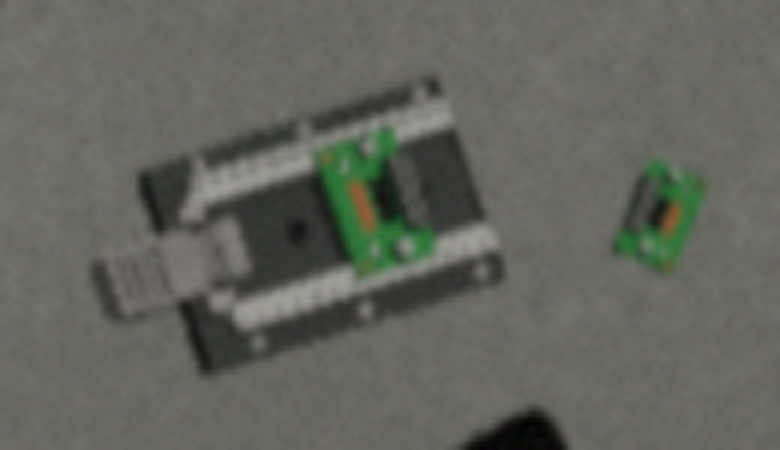

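View pics/c2.png

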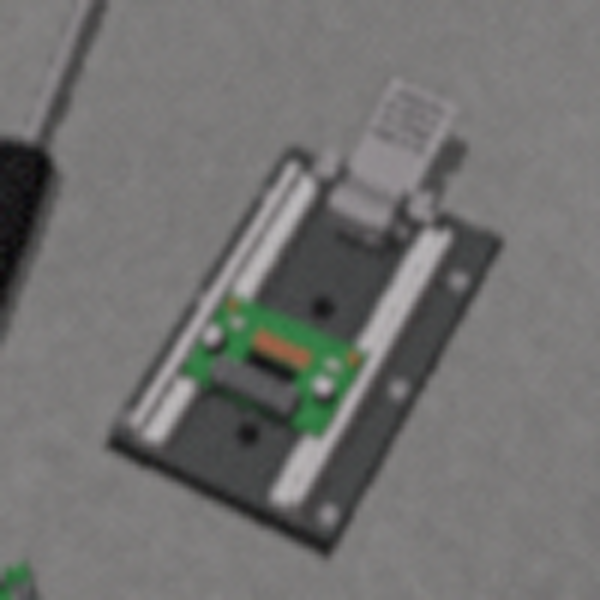

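View pics/wrist0.png

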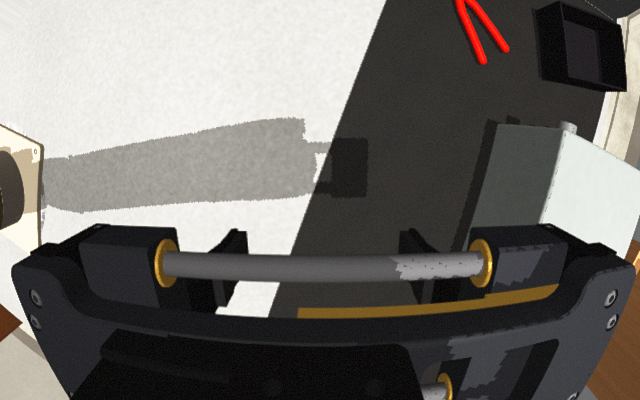

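The crop confirms it. The board in the guides is middle-sized, with its grey block on the rear side at crop 1 (412,190). The tab is on the far side at (135,280). Next I'll work out a coarse fixture pose.

```bash
cat > h.py <<'E'
import numpy as np, cv2
from rig import readout, viewer, ticket, manip
from scipy.spatial.transform import Rotation as R
np.set_printoptions(precision=4,suppress=True)
def cast(c,uv,z,fish=False):
    uv=np.atleast_2d(np.array(uv,float));K,T=c['K'],c['pose'];out=[]
    for u,v in uv:
        x=(u-K[0,2])/K[0,0];y=(v-K[1,2])/K[1,1]
        if fish:
            r=np.hypot(x,y); d=np.array([np.sin(r)*x/r,np.sin(r)*y/r,np.cos(r)])
        else: d=np.array([x,y,1.])
        d=T[:3,:3]@d;o=T[:3,3];out.append(o+d*(z-o[2])/d[2])
    return np.array(out)
def project(c,P,fish=False):
    P=np.atleast_2d(P);K,T=c['K'],c['pose'];q=(P-T[:3,3])@T[:3,:3]
    if fish:
        r=np.linalg.norm(q[:,:2],axis=1);t=np.arctan2(r,q[:,2]);n=q[:,:2]/r[:,None]*t[:,None]
    else:n=q[:,:2]/q[:,2:]
    return n*[K[0,0],K[1,1]]+[K[0,2],K[1,2]]
def fix_from_corners(P):
    # P: corners at fixture (15,42),(15,-42),(-105,-42),(-105,42) mm ; 2D rigid fit
    M=np.array([[15,42],[15,-42],[-105,-42],[-105,42]])/1000.
    return fit2(M,P[:,:2])
def fit2(M,P):
    a=M-M.mean(0);b=P-P.mean(0);th=np.arctan2((a[:,0]*b[:,1]-a[:,1]*b[:,0]).sum(),(a*b).sum())
    c,s=np.cos(th),np.sin(th);Rm=np.array([[c,-s],[s,c]]);t=P.mean(0)-Rm@M.mean(0)
    return th,t,np.linalg.norm(M@Rm.T+t-P,axis=1)
E
python3 - <<'E'
from h import *
c=viewer.calibration('top')
f=lambda p:(np.array(p)/6+[330-.4,165-.4])
# fixture +y (left of +x): fx=+y world => fy = -x world = image down
P=cast(c,f([(205,372),(140,175),(435,80),(503,280)]),.008)
print(P,fix_from_corners(P))
c=viewer.calibration('scene')
f=lambda p:(np.array(p)/6+[240-.4,195-.4])
P=cast(c,f([(290,150),(503,240),(330,553),(108,440)]),.008)
print(P,fix_from_corners(P))
s=readout.observe();print(R.from_quat(s['tool_rot']).as_matrix())
E
```

```text
[[ 0.5358 -0.0522  0.008 ]
 [ 0.6134 -0.0278  0.008 ]
 [ 0.6511 -0.1449  0.008 ]
 [ 0.5715 -0.1693  0.008 ]] (np.float64(1.8736342229419165), array([ 0.5795, -0.0556]), array([0.0018, 0.002 , 0.0016, 0.0012]))
[[ 0.5392 -0.0572  0.008 ]
 [ 0.618  -0.0308  0.008 ]
 [ 0.6557 -0.1481  0.008 ]
 [ 0.5758 -0.1722  0.008 ]] (np.float64(1.8799462435259047), array([ 0.5835, -0.0592]), array([0.0006, 0.0017, 0.0017, 0.0004]))
[[-0.0004  0.3465 -0.9381]
 [ 0.001  -0.9381 -0.3465]
 [-1.     -0.0011  0.    ]]
```

Emit:
apply_moves:
  deltas:
    - {"dx": 0.5, "dy": -8.6, "dz": -11.8, "rx": 0.7}
    - {"dx": 1.1, "dy": -17.2, "dz": -23.6, "rx": 1.4}
    - {"dx": 1.6, "dy": -25.8, "dz": -35.4, "rx": 2.1}
    - {"dx": 2.2, "dy": -34.4, "dz": -47.2, "rx": 2.8}
    - {"dx": 2.2, "dy": -34.4, "dz": -47.2, "rx": 2.8}
    - {"dx": 2.2, "dy": -34.4, "dz": -47.2, "rx": 2.8}
    - {"dx": 2.2, "dy": -34.4, "dz": -47.2, "rx": 2.8}
    - {"dx": 2.2, "dy": -34.4, "dz": -47.2, "rx": 2.8}
    - {"dx": 2.2, "dy": -34.4, "dz": -47.2, "rx": 2.8}
    - {"dx": 2.2, "dy": -34.4, "dz": -47.2, "rx": 2.8}
    - {"dx": 2.2, "dy": -34.4, "dz": -47.2, "rx": 2.8}
    - {"dx": 2.2, "dy": -34.4, "dz": -47.2, "rx": 2.8}
    - {"dx": 2.2, "dy": -34.4, "dz": -47.2, "rx": 2.8}
    - {"dx": 2.2, "dy": -34.4, "dz": -47.2, "rx": 2.8}
    - {"dx": 2.2, "dy": -34.4, "dz": -47.2, "rx": 2.8}

```text
validation failed for argument at $.de...
```

Run:
```python
from h import *
s=readout.observe();print(s['time'],s['tool_pos'],R.from_quat(s['tool_rot']).as_matrix(),s['contact_force'],s['finger_gap'],s['joint_positions'])
c=viewer.calibration('wrist');np.savez('w1.npz',**c);print(c['pose'])
im=viewer.camera('wrist');cv2.imwrite('pics/wrist1.png',im)
```

```text
0.15 [ 0.2164 -0.586   0.2219] [[-0.0004  0.3465 -0.9381]
 [ 0.001  -0.9381 -0.3465]
 [-1.     -0.0011  0.    ]] [0.464  0.6049 0.6529] 0.08686363966215466 [ 1.1944  0.3327 -0.0647  1.4608  0.0216  1.3499 -0.0885]
[[ 0.3455 -0.9074 -0.2393  0.2824]
 [-0.9384 -0.3347 -0.0856 -0.5625]
 [-0.0024  0.2542 -0.9672  0.3851]
 [ 0.      0.      0.      1.    ]]
```

View pics/wrist1.png

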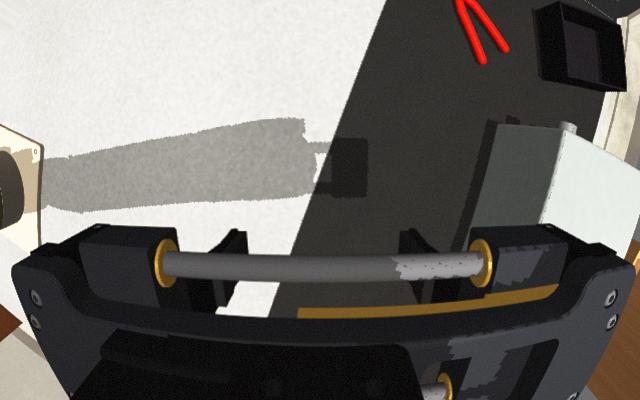

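The call was refused and the picture is unchanged. I'll retry one row with all the fields filled in.

Emit:
apply_moves:
  deltas:
    - {"dx": 0.5, "dy": -4.0, "dz": -5.0, "rx": 0.7, "ry": 0, "rz": 0, "hand": 0}

```text
time: 0.32
tool_pos: [0.2458, -0.5351, 0.217]
tool_rot: [-0.697, -0.117, 0.698, -0.118]
contact_force: [1.7, 1.2, 0.1]
finger_gap: 0.0872
```

Emit:
apply_moves:
  deltas:
    - {"dx": 0.4, "dy": -4.0, "dz": -4.8, "rx": 0.7, "ry": 0, "rz": 0, "hand": 0}
    - {"dx": 0.8, "dy": -7.6, "dz": -10.5, "rx": 1.4, "ry": 0, "rz": 0, "hand": 0}
    - {"dx": 1.2, "dy": -15.2, "dz": -21.0, "rx": 2.1, "ry": 0, "rz": 0, "hand": 0}
    - {"dx": 1.7, "dy": -22.8, "dz": -31.5, "rx": 2.1, "ry": 0, "rz": 0, "hand": 0}
    - {"dx": 1.7, "dy": -30.4, "dz": -42.2, "rx": 2.1, "ry": 0, "rz": 0, "hand": 0}
    - {"dx": 1.7, "dy": -30.4, "dz": -42.2, "rx": 2.1, "ry": 0, "rz": 0, "hand": 0}
    - {"dx": 1.7, "dy": -30.4, "dz": -42.2, "rx": 2.1, "ry": 0, "rz": 0, "hand": 0}
    - {"dx": 1.7, "dy": -30.4, "dz": -42.2, "rx": 2.1, "ry": 0, "rz": 0, "hand": 0}
    - {"dx": 1.7, "dy": -30.4, "dz": -42.2, "rx": 2.1, "ry": 0, "rz": 0, "hand": 0}
    - {"dx": 1.7, "dy": -30.4, "dz": -42.2, "rx": 2.1, "ry": 0, "rz": 0, "hand": 0}
    - {"dx": 1.7, "dy": -30.4, "dz": -42.2, "rx": 2.1, "ry": 0, "rz": 0, "hand": 0}
    - {"dx": 1.7, "dy": -30.4, "dz": -42.2, "rx": 2.1, "ry": 0, "rz": 0, "hand": 0}

```text
time: 1.82
tool_pos: [0.544, -0.1067, 0.2007]
tool_rot: [-0.699, -0.106, 0.699, -0.107]
contact_force: [-0.1, 0.7, -0.8]
finger_gap: 0.0871
```

Run:
```python
from h import *
s=readout.observe();print(s['time'],s['tool_pos'],R.from_quat(s['tool_rot']).as_matrix(),s['contact_force'],s['finger_gap'],s['joint_positions'])
c=viewer.calibration('wrist');np.savez('w1.npz',**c);print(c['pose'])
im=viewer.camera('wrist');cv2.imwrite('pics/wrist1.png',im)
```

```text
1.825 [ 0.544  -0.1067  0.2007] [[-0.0001  0.298  -0.9546]
 [-0.0006 -0.9546 -0.298 ]
 [-1.      0.0006  0.0003]] [-0.0534  0.7185 -0.7632] 0.0871020964574582 [ 0.5343  0.2275 -0.4867  1.6607  0.111   1.2808 -1.2417]
[[ 0.2971 -0.9234 -0.2432  0.611 ]
 [-0.9549 -0.2875 -0.0749 -0.0863]
 [-0.0008  0.2545 -0.9671  0.3639]
 [ 0.      0.      0.      1.    ]]
```

View pics/wrist1.png

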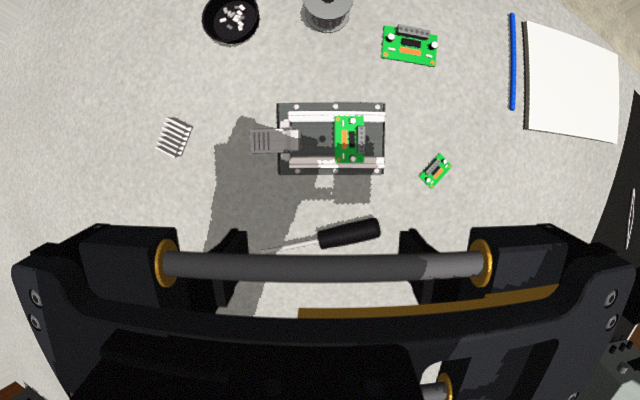

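The wrist view shows the fixture at about (330,138), with the tab on the left at (262,140) and the board at (350,137) with its grey block on the right. Three look-alikes are visible: the large board at (410,45), the small one at (433,170) and the target in the guides. I'll measure from an enlarged crop.

Run:
```python
import cv2
a=cv2.imread('pics/wrist1.png')[90:190,240:400]
cv2.imwrite('pics/c3.png',cv2.resize(a,None,fx=5,fy=5,interpolation=cv2.INTER_CUBIC))
```

```text
(no output)
```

View pics/c3.png

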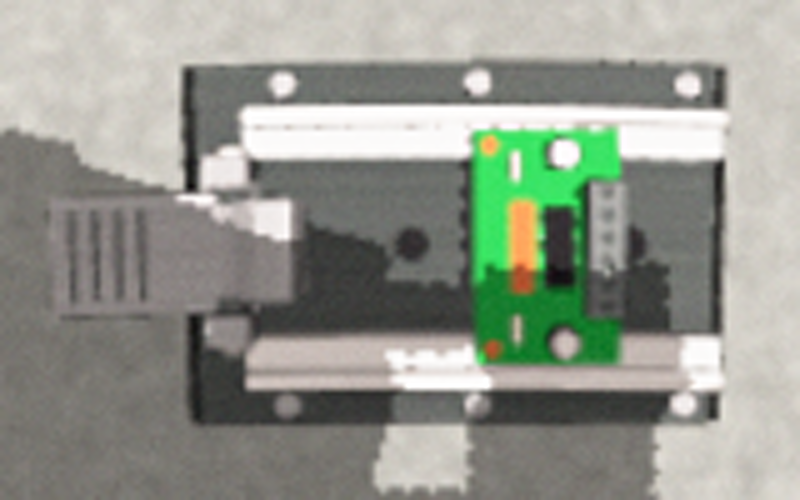

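```bash
cat > m.py <<'E'
from h import *
c=dict(np.load('w1.npz'))
f=lambda p:(np.array(p,float)/5+[240-.4,90-.4])
for L in ([(196,420),(190,68),(713,68),(713,420)],[(190,422),(183,65),(725,65),(720,422)]):
    P=cast(c,f(L),.008,True);th,t,r=fix_from_corners(P);print(th,t,r)
    W=lambda q:np.c_[np.array(q)[:,:2]@np.array([[np.cos(th),np.sin(th)],[-np.sin(th),np.cos(th)]])+t,np.array(q)[:,2]]
    inv=lambda P:1000*(P[:,:2]-t)@np.array([[np.cos(th),-np.sin(th)],[np.sin(th),np.cos(th)]])
    print('fence ends z26: ',inv(cast(c,f([(240,108),(728,112),(246,390),(722,388)]),.026,True)))
    print('ledge in edges z20: ',inv(cast(c,f([(250,158),(722,158),(250,336),(700,336)]),.020,True)))
    print('board corners z23.2',inv(cast(c,f([(472,128),(620,128),(478,362),(620,362)]),.0232,True)))
    print('block rear top z33.2',inv(cast(c,f([(627,182),(625,318)]),.0332,True)))
    print('ears top z30',inv(cast(c,f([(203,150),(248,190),(205,350),(250,318)]),.03,True)))
    print('nose top edge',inv(cast(c,f([(298,200),(298,302)]),.023,True)))
    print('tab end',inv(cast(c,f([(52,200),(58,316)]),.0345,True)))
E
python3 m.py
```

```text
1.8783002883721105 [ 0.582  -0.0568] [0.0012 0.0008 0.001  0.0012]
fence ends z26:  [[   1.5688  -30.9061]
 [-104.5184  -30.3001]
 [   1.4709   31.2734]
 [-104.3201   31.0879]]
ledge in edges z20:  [[   0.1866  -19.9127]
 [-104.4451  -20.1148]
 [   0.945    19.9287]
 [-100.1081   20.1411]]
board corners z23.2 [[-48.6145 -25.9197]
 [-81.0029 -26.2304]
 [-49.8645  25.8358]
 [-81.5283  25.7867]]
block rear top z33.2 [[-81.2691 -14.4358]
 [-81.1547  14.8969]]
ears top z30 [[  9.2503 -21.8868]
 [ -0.3485 -12.9605]
 [  9.8097  21.7115]
 [ -0.2422  14.8657]]
nose top edge [[-10.5514 -10.4081]
 [-10.2045  12.1716]]
tab end [[ 41.7964 -12.2802]
 [ 41.3582  12.9894]]
1.8765742246576886 [ 0.5824 -0.0571] [0.0023 0.0021 0.0019 0.0024]
fence ends z26:  [[   1.9894  -30.6667]
 [-104.0986  -30.2438]
 [   1.7842   31.5125]
 [-104.0063   31.1444]]
ledge in edges z20:  [[   0.5882  -19.6757]
 [-104.043   -20.0585]
 [   1.2779   20.1669]
 [ -99.7755   20.2049]]
board corners z23.2 [[-48.2024 -25.767 ]
 [-80.5902 -26.1336]
 [-49.5417  25.9863]
 [-81.2054  25.8825]]
block rear top z33.2 [[-80.8768 -14.3395]
 [-80.813   14.9934]]
ears top z30 [[  9.6553 -21.6342]
 [  0.0411 -12.7245]
 [ 10.1395  21.965 ]
 [  0.0994  15.1019]]
nose top edge [[-10.1661 -10.1897]
 [ -9.8582  12.3906]]
tab end [[ 42.1848 -11.9714]
 [ 41.703   13.2974]]
```

The calibration is consistent: the fixture origin is at (0.582, -0.0568) with yaw 107.6°, and the board is at x ≈ -65 mm, y ≈ 0, square. With an 87 mm opening, the tab finger would sit almost on the pin. So I'll first nudge the board to x ≈ -42 mm with closed fingers, keeping the clip at rest, and then do the two-finger step.

```bash
cat >> h.py <<'E'
TH=1.8783;O=np.array([.582,-.0568])
FX=np.array([np.cos(TH),np.sin(TH)]);FY=np.array([-FX[1],FX[0]])
def fx(p): d=np.array(p[:2])-O; return np.array([d@FX,d@FY,p[2]])*1000
def go(x,y,z):
    """fixture mm target -> tool delta cm"""
    s=readout.observe();M=R.from_quat(s['tool_rot']).as_matrix()
    t=np.r_[O+(x*FX+y*FY)/1000,z/1000]
    ang=np.degrees(TH-np.arctan2(-M[1,1],-M[0,1]))
    print('now fix',fx(s['tool_pos']),'delta cm',100*M.T@(t-s['tool_pos']),'rx',-ang,'gap',s['finger_gap'],'F',s['contact_force'],'tilt',M[2])
def snap(n,tag,crop=None,k=1):
    s=readout.observe();c=viewer.calibration(n);im=viewer.camera(n)
    if crop:
        a,b,cc,d=crop;im=cv2.resize(im[b:d,a:cc],None,fx=k,fy=k,interpolation=cv2.INTER_CUBIC)
    cv2.imwrite(f'pics/{tag}.png',im);return c
E
python3 -c "
from h import *
go(-104,0,60);go(-104,0,20)"
```

```text
now fix [-35.8383  51.2068 200.7757] delta cm [14.0804  6.7852 -5.154 ] rx -0.2622160494211819 gap 0.08729573263534003 F [ 0.3659 -0.1136  0.0917] tilt [-1.      0.0005  0.0002]
now fix [-35.8383  51.2068 200.7757] delta cm [18.0804  6.7831 -5.1546] rx -0.2622160494211819 gap 0.08729573263534003 F [ 0.3659 -0.1136  0.0917] tilt [-1.      0.0005  0.0002]
```

Emit:
apply_moves:
  deltas:
    - {"dx": 0, "dy": 4, "dz": -3, "rx": -0.3, "ry": 0, "rz": 0, "hand": 1}
    - {"dx": 2, "dy": 6.8, "dz": -5.2, "rx": -0.3, "ry": 0, "rz": 0, "hand": 1}
    - {"dx": 6, "dy": 6.8, "dz": -5.2, "rx": -0.3, "ry": 0, "rz": 0, "hand": 1}
    - {"dx": 10, "dy": 6.8, "dz": -5.2, "rx": -0.3, "ry": 0, "rz": 0, "hand": 1}
    - {"dx": 13, "dy": 6.8, "dz": -5.2, "rx": -0.3, "ry": 0, "rz": 0, "hand": 1}
    - {"dx": 13, "dy": 6.8, "dz": -5.2, "rx": -0.3, "ry": 0, "rz": 0, "hand": 1}
    - {"dx": 13, "dy": 6.8, "dz": -5.2, "rx": -0.3, "ry": 0, "rz": 0, "hand": 1}
    - {"dx": 13, "dy": 6.8, "dz": -5.2, "rx": -0.3, "ry": 0, "rz": 0, "hand": 1}
  squeeze: 5

```text
time: 2.88
tool_pos: [0.6156, -0.1547, 0.0726]
tool_rot: [0.7, 0.109, -0.698, 0.11]
contact_force: [-0.1, 0.5, 0.5]
finger_gap: 0.015
```

```bash
python3 -c "
from h import *
go(-104,0,22)
snap('wrist','w2')"
```

```text
now fix [-103.4924   -2.3376   72.5986] delta cm [5.0594 0.0421 0.246 ] rx 0.13347587102079403 gap 0.014977296868491185 F [-0.1383  0.5035  0.5363] tilt [-1.      0.0016 -0.0024]
```

View pics/w2.png

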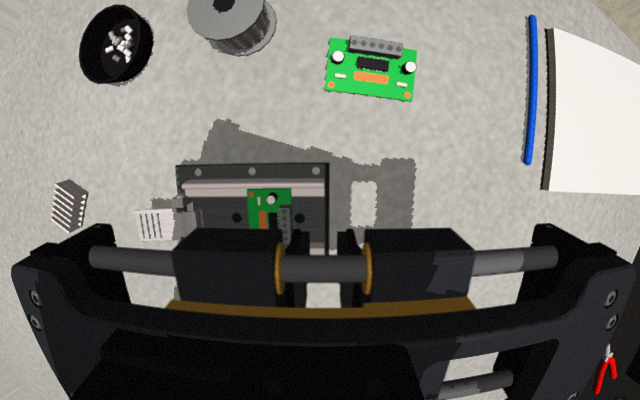

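The wrist view shows the fingers closing behind the board, with the block at (285,225) just to the left of the fingers. Next I'll lower them.

Emit:
apply_moves:
  deltas:
    - {"dx": 1, "dy": 0, "dz": 0.25, "rx": 0, "ry": 0, "rz": 0, "hand": 1}
    - {"dx": 3, "dy": 0, "dz": 0.25, "rx": 0, "ry": 0, "rz": 0, "hand": 1}
    - {"dx": 4.5, "dy": 0, "dz": 0.25, "rx": 0, "ry": 0, "rz": 0, "hand": 1}
    - {"dx": 4.9, "dy": 0, "dz": 0.25, "rx": 0, "ry": 0, "rz": 0, "hand": 1}
    - {"dx": 4.9, "dy": 0, "dz": 0.25, "rx": 0, "ry": 0, "rz": 0, "hand": 1}
    - {"dx": 4.9, "dy": 0, "dz": 0.25, "rx": 0, "ry": 0, "rz": 0, "hand": 1}

```text
time: 3.68
tool_pos: [0.6126, -0.1552, 0.0222]
tool_rot: [0.699, 0.109, -0.698, 0.109]
contact_force: [0.6, 0.9, 0.6]
finger_gap: 0.0003
```

```bash
python3 -c "
from h import *
go(-80,0,22)
snap('wrist','w3');snap('scene','s3',(200,170,360,300),5)"
```

```text
now fix [-103.0374    0.5922   22.2443] delta cm [ 0.0233 -2.3036 -0.0653] rx 0.15300705061003983 gap 0.000261694563274333 F [0.5796 0.8639 0.5559] tilt [-1.      0.0005 -0.0009]
```

View pics/s3.png

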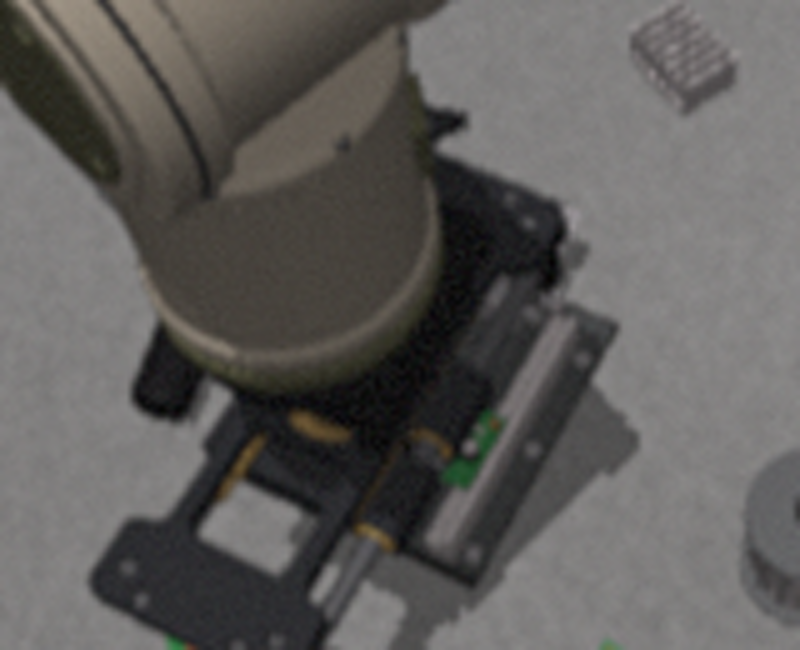

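View pics/w3.png

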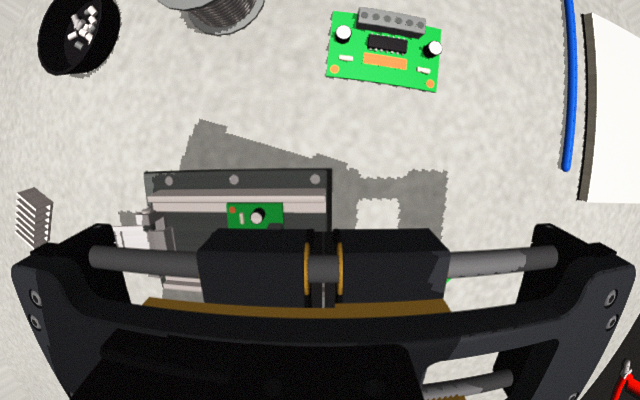

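The fingers are closed behind the board. Its rear edge is visible at wrist (283,212). I'll push slowly.

Emit:
apply_moves:
  deltas:
    - {"dx": 0, "dy": -0.4, "dz": 0, "rx": 0, "ry": 0, "rz": 0, "hand": 1}
    - {"dx": 0, "dy": -0.7, "dz": 0, "rx": 0, "ry": 0, "rz": 0, "hand": 1}
    - {"dx": 0, "dy": -1.0, "dz": 0, "rx": 0, "ry": 0, "rz": 0, "hand": 1}
    - {"dx": 0, "dy": -1.3, "dz": 0, "rx": 0, "ry": 0, "rz": 0, "hand": 1}
    - {"dx": 0, "dy": -1.6, "dz": 0, "rx": 0, "ry": 0, "rz": 0, "hand": 1}
    - {"dx": 0, "dy": -1.9, "dz": 0, "rx": 0, "ry": 0, "rz": 0, "hand": 1}
    - {"dx": 0, "dy": -2.2, "dz": 0, "rx": 0, "ry": 0, "rz": 0, "hand": 1}
    - {"dx": 0, "dy": -2.5, "dz": 0, "rx": 0, "ry": 0, "rz": 0, "hand": 1}
    - {"dx": 0, "dy": -2.5, "dz": 0, "rx": 0, "ry": 0, "rz": 0, "hand": 1}

```text
time: 4.9
tool_pos: [0.6045, -0.131, 0.0217]
tool_rot: [0.699, 0.109, -0.699, 0.109]
contact_force: [-0.2, -0.6, -0.6]
finger_gap: 0.0002
```

```bash
python3 -c "
from h import *
go(-73,0,22)
c=snap('wrist','w4');np.savez('w4.npz',**c)
im=cv2.imread('pics/w4.png')[150:250,140:360];cv2.imwrite('pics/w4c.png',cv2.resize(im,None,fx=3.6,fy=3.6,interpolation=cv2.INTER_CUBIC))"
```

```text
now fix [-77.5601   1.0387  21.7222] delta cm [-0.0278 -0.4557 -0.1053] rx 0.17410010283750335 gap 0.00022372021875398423 F [-0.1611 -0.5688 -0.5793] tilt [-1.      0.     -0.0001]
```

View pics/w4c.png

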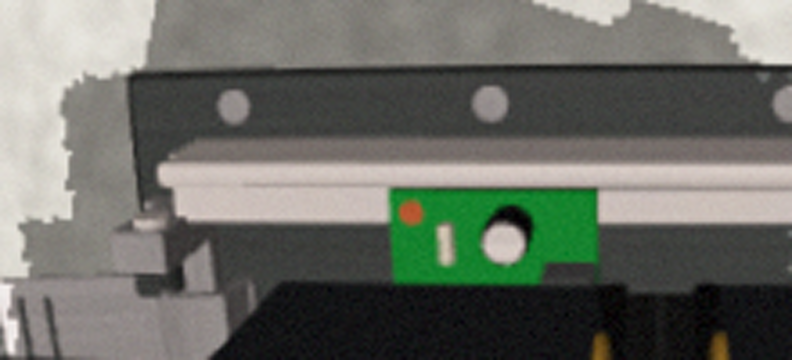

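```bash
python3 -c "
from h import *
c=dict(np.load('w4.npz'))
f=lambda p:np.array(p,float)/3.6+[140-.4,150-.4]
print([fx(p) for p in cast(c,f([(391,188),(597,188),(597,262),(392,262)]),.0232,True)])
print([fx(p) for p in cast(c,f([(160,165)]),.026,True)])"
```

```text
[array([-36.5933, -26.1901,  23.2   ]), array([-68.2946, -26.27  ,  23.2   ]), array([-68.1356, -14.5554,  23.2   ]), array([-35.9677, -14.2481,  23.2   ])]
[array([  0.9247, -30.572 ,  26.    ])]
```

The board is square at x ≈ -52, so the fingertip is about 9.4 mm thick. I'll push it another 11 mm.

Emit:
apply_moves:
  deltas:
    - {"dx": 0, "dy": -0.3, "dz": 0, "rx": 0, "ry": 0, "rz": 0, "hand": 1}
    - {"dx": 0, "dy": -0.6, "dz": 0, "rx": 0, "ry": 0, "rz": 0, "hand": 1}
    - {"dx": 0, "dy": -0.9, "dz": 0, "rx": 0, "ry": 0, "rz": 0, "hand": 1}
    - {"dx": 0, "dy": -1.1, "dz": 0, "rx": 0, "ry": 0, "rz": 0, "hand": 1}
    - {"dx": 0, "dy": -1.1, "dz": 0, "rx": 0, "ry": 0, "rz": 0, "hand": 1}
    - {"dx": 0, "dy": 0.0, "dz": -0.1, "rx": 0.2, "ry": 0, "rz": 0, "hand": 1}
    - {"dx": -2, "dy": 0.0, "dz": -0.1, "rx": 0.2, "ry": 0, "rz": 0, "hand": 1}
    - {"dx": -5, "dy": -0.5, "dz": -0.1, "rx": 0.2, "ry": 0, "rz": 0, "hand": 0.6}
    - {"dx": -5, "dy": -2.0, "dz": -0.1, "rx": 0.2, "ry": 0, "rz": 0, "hand": 0.1}
    - {"dx": -5, "dy": -4.0, "dz": -0.1, "rx": 0.2, "ry": 0, "rz": 0, "hand": 0.1}
    - {"dx": -5, "dy": -5.8, "dz": -0.1, "rx": 0.2, "ry": 0, "rz": 0, "hand": 0.1}
    - {"dx": -5, "dy": -5.8, "dz": -0.1, "rx": 0.2, "ry": 0, "rz": 0, "hand": 0.1}
    - {"dx": -5, "dy": -5.8, "dz": -0.1, "rx": 0.2, "ry": 0, "rz": 0, "hand": 0.1}
    - {"dx": -5, "dy": -5.8, "dz": -0.1, "rx": 0.2, "ry": 0, "rz": 0, "hand": 0.1}
    - {"dx": -5, "dy": -5.8, "dz": -0.1, "rx": 0.2, "ry": 0, "rz": 0, "hand": 0.1}
    - {"dx": -5, "dy": -5.8, "dz": -0.1, "rx": 0.2, "ry": 0, "rz": 0, "hand": 0.1}

```text
time: 6.95
tool_pos: [0.5878, -0.0761, 0.0716]
tool_rot: [-0.699, -0.108, 0.699, -0.108]
contact_force: [-0.1, 0.2, 0.2]
finger_gap: 0.0763
```

```bash
python3 -c "
from h import *
go(-20,0,40)
c=snap('wrist','w5');np.savez('w5.npz',**c)"
```

```text
now fix [-20.1512   0.3307  71.6188] delta cm [ 3.1619 -0.0154 -0.0331] rx -0.07428347026598596 gap 0.07627583526090337 F [-0.1135  0.2177  0.2447] tilt [-1.      0.0001  0.    ]
```

View pics/w5.png

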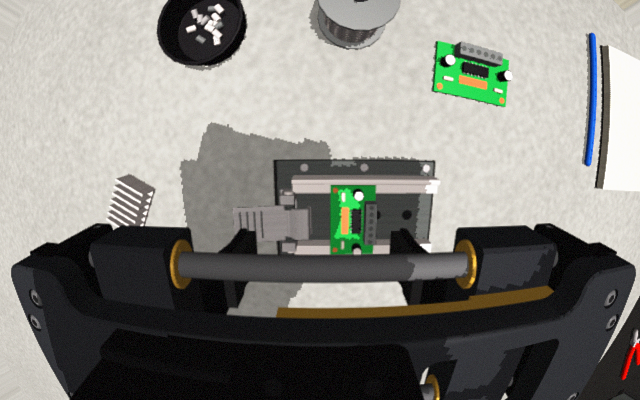

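```bash
python3 -c "
from h import *
im=cv2.imread('pics/w5.png')[150:280,220:440];cv2.imwrite('pics/w5c.png',cv2.resize(im,None,fx=3.6,fy=3.6,interpolation=cv2.INTER_CUBIC))"
```

```text
(no output)
```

View pics/w5c.png

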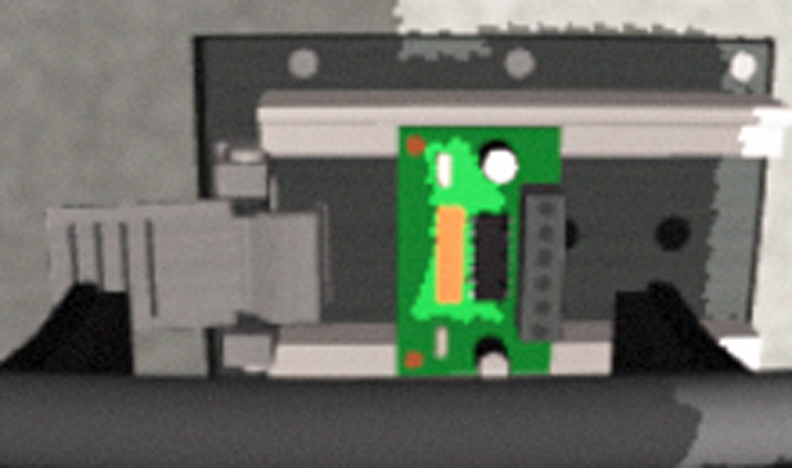

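```bash
python3 -c "
from h import *
c=dict(np.load('w5.npz'))
f=lambda p:np.array(p,float)/3.6+[220-.4,150-.4]
print([fx(p) for p in cast(c,f([(398,126),(560,126),(398,370)]),.0232,True)])
print([fx(p) for p in cast(c,f([(564,187),(562,340)]),.0332,True)])
print([fx(p) for p in cast(c,f([(260,110)]),.026,True)])"
```

```text
[array([-25.4757, -26.2428,  23.2   ]), array([-57.1824, -26.2915,  23.2   ]), array([-25.7062,  25.1566,  23.2   ])]
[array([-56.6793, -16.5954,  33.2   ]), array([-57.8263,  14.6036,  33.2   ])]
[array([  0.956 , -30.0335,  26.    ])]
```

The board is square at x ≈ -41.5 mm with its rear face at -57.3, and the clip is at rest. Now I'll lower over the tab with the rear finger just behind the block.

Emit:
apply_moves:
  deltas:
    - {"dx": 0, "dy": 0.15, "dz": 0, "rx": 0, "ry": 0, "rz": 0, "hand": 0.08}
    - {"dx": 1.5, "dy": 0.15, "dz": 0, "rx": 0, "ry": 0, "rz": 0, "hand": 0.08}
    - {"dx": 3.0, "dy": 0.15, "dz": 0, "rx": 0, "ry": 0, "rz": 0, "hand": 0.08}
    - {"dx": 3.6, "dy": 0.15, "dz": 0, "rx": 0, "ry": 0, "rz": 0, "hand": 0.08}
    - {"dx": 3.9, "dy": 0.15, "dz": 0, "rx": 0, "ry": 0, "rz": 0, "hand": 0.08}
    - {"dx": 4.2, "dy": 0.15, "dz": 0, "rx": 0, "ry": 0, "rz": 0, "hand": 0.08}
    - {"dx": 4.5, "dy": 0.15, "dz": 0, "rx": 0, "ry": 0, "rz": 0, "hand": 0.08}
    - {"dx": 4.5, "dy": 0.15, "dz": 0, "rx": 0, "ry": 0, "rz": 0, "hand": 0.08}

```text
time: 8.0
tool_pos: [0.5884, -0.0768, 0.0269]
tool_rot: [0.699, 0.108, -0.699, 0.108]
contact_force: [-1.7, 0.7, 3.8]
finger_gap: 0.0802
```

```bash
python3 -c "
from h import *
go(-21.5,0,22)
c=snap('wrist','w6');snap('top','t6',(320,150,440,240),6)"
```

```text
now fix [-21.052   -0.0589  26.9028] delta cm [0.4903 0.0449 0.0061] rx -0.030270691147264273 gap 0.08020225904759594 F [-1.7383  0.7029  3.7544] tilt [-1.     -0.0001 -0.0005]
```

View pics/w6.png

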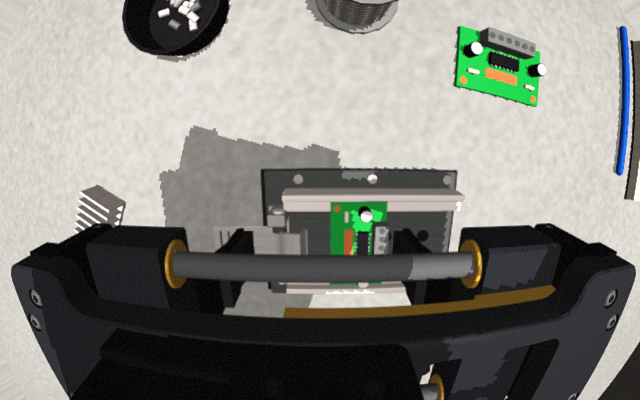

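View pics/t6.png

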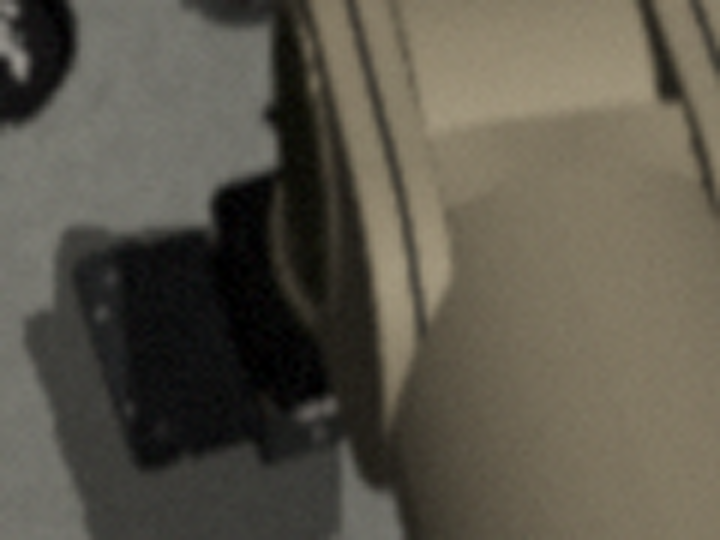

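Fz is about 3.8 N, so the tab finger is on the tab. In the wrist view the board at (360,240) is clear of the rear finger at (415,265). I'll press a further 5 mm.

Emit:
apply_moves:
  deltas:
    - {"dx": 0.2, "dy": 0, "dz": 0, "rx": 0, "ry": 0, "rz": 0, "hand": 0.08}
    - {"dx": 0.35, "dy": 0, "dz": 0, "rx": 0, "ry": 0, "rz": 0, "hand": 0.08}
    - {"dx": 0.5, "dy": 0, "dz": 0, "rx": 0, "ry": 0, "rz": 0, "hand": 0.08}
    - {"dx": 0.5, "dy": 0, "dz": 0, "rx": 0, "ry": 0, "rz": 0, "hand": 0.08}
    - {"dx": 0.5, "dy": 0, "dz": 0, "rx": 0, "ry": 0, "rz": 0, "hand": 0.08}

```text
time: 8.72
tool_pos: [0.5885, -0.0773, 0.0219]
tool_rot: [0.699, 0.108, -0.699, 0.108]
contact_force: [-0.5, 2.2, 5.4]
finger_gap: 0.0804
```

```bash
python3 -c "
from h import *
go(-21.5,0,22)
c=snap('wrist','w7');np.savez('w7.npz',**c)
im=cv2.imread('pics/w7.png')[150:320,200:460];cv2.imwrite('pics/w7c.png',cv2.resize(im,None,fx=3,fy=3,interpolation=cv2.INTER_CUBIC))"
```

```text
now fix [-21.5248  -0.0336  21.878 ] delta cm [-0.0122 -0.0025  0.0034] rx -0.05086075964306996 gap 0.08040026028120864 F [-0.4818  2.1956  5.3834] tilt [-1.      0.0003 -0.0006]
```

View pics/w7c.png

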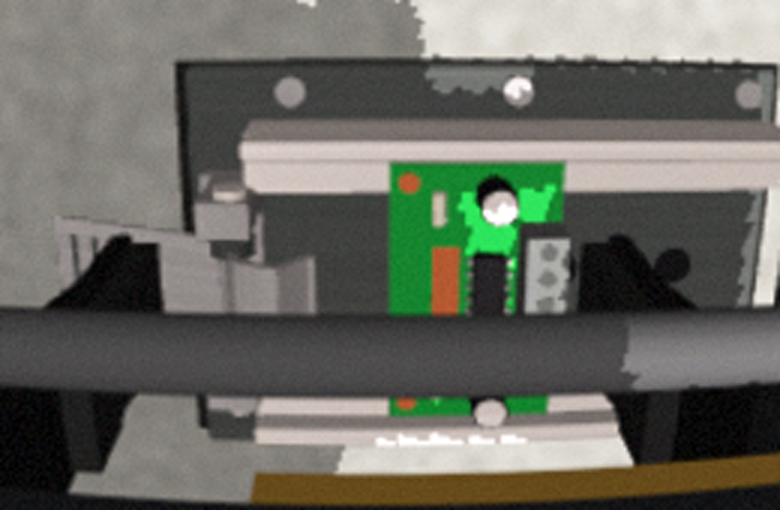

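The tab is held down, with its slope visible at (110,240) and Fz about 5.4 N, and the board is still in front of the nose. Now I'll close the jaws and shift the tool so that the tab finger stays in place while the rear finger pushes.

Emit:
apply_moves:
  deltas:
    - {"dx": 0, "dy": -0.15, "dz": 0, "rx": 0, "ry": 0, "rz": 0, "hand": 0.115}
    - {"dx": 0, "dy": -0.3, "dz": 0, "rx": 0, "ry": 0, "rz": 0, "hand": 0.15}
    - {"dx": 0, "dy": -0.45, "dz": 0, "rx": 0, "ry": 0, "rz": 0, "hand": 0.185}
    - {"dx": 0, "dy": -0.6, "dz": 0, "rx": 0, "ry": 0, "rz": 0, "hand": 0.22}
    - {"dx": 0, "dy": -0.75, "dz": 0, "rx": 0, "ry": 0, "rz": 0, "hand": 0.255}
    - {"dx": 0, "dy": -0.9, "dz": 0, "rx": 0, "ry": 0, "rz": 0, "hand": 0.29}
    - {"dx": 0, "dy": -1.05, "dz": 0, "rx": 0, "ry": 0, "rz": 0, "hand": 0.32}
    - {"dx": 0, "dy": -1.2, "dz": 0, "rx": 0, "ry": 0, "rz": 0, "hand": 0.35}
    - {"dx": 0, "dy": -1.35, "dz": 0, "rx": 0, "ry": 0, "rz": 0, "hand": 0.38}
    - {"dx": 0, "dy": -1.35, "dz": 0, "rx": 0, "ry": 0, "rz": 0, "hand": 0.38}
  squeeze: 10

```text
time: 10.02
tool_pos: [0.5847, -0.065, 0.0221]
tool_rot: [0.699, 0.108, -0.698, 0.108]
contact_force: [0.4, 1.0, 4.9]
finger_gap: 0.0546
```

```bash
python3 -c "
from h import *
go(-8,0,22)
c=snap('wrist','w8');np.savez('w8.npz',**c)
im=cv2.imread('pics/w8.png')[150:320,200:460];cv2.imwrite('pics/w8c.png',cv2.resize(im,None,fx=3,fy=3,interpolation=cv2.INTER_CUBIC))"
```

```text
now fix [-8.5841 -0.0642 22.0789] delta cm [ 0.0078 -0.0584  0.0065] rx -0.07143882239227832 gap 0.05455429926586485 F [0.4038 1.0016 4.9451] tilt [-1.      0.0012 -0.0009]
```

View pics/w8c.png

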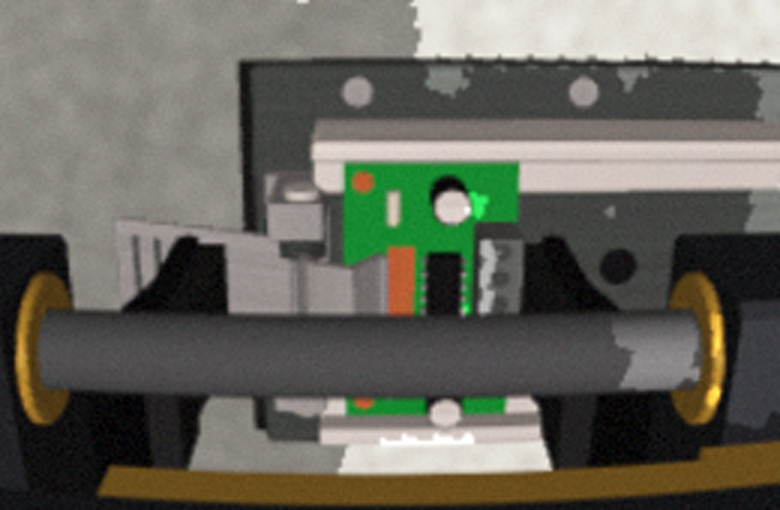

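The board has slid under the raised nose. Its front edge at (345,190) is about 4 mm short of the stop at (325,210). I'll finish the push with light overdrive.

Emit:
apply_moves:
  deltas:
    - {"dx": 0, "dy": -0.07, "dz": 0, "rx": 0, "ry": 0, "rz": 0, "hand": 0.4}
    - {"dx": 0, "dy": -0.14, "dz": 0, "rx": 0, "ry": 0, "rz": 0, "hand": 0.41}
    - {"dx": 0, "dy": -0.21, "dz": 0, "rx": 0, "ry": 0, "rz": 0, "hand": 0.42}
    - {"dx": 0, "dy": -0.26, "dz": 0, "rx": 0, "ry": 0, "rz": 0, "hand": 0.425}
    - {"dx": 0, "dy": -0.3, "dz": 0, "rx": 0, "ry": 0, "rz": 0, "hand": 0.43}
    - {"dx": 0, "dy": -0.3, "dz": 0, "rx": 0, "ry": 0, "rz": 0, "hand": 0.43}
    - {"dx": 0, "dy": -0.3, "dz": 0, "rx": 0, "ry": 0, "rz": 0, "hand": 0.43}

```text
time: 10.95
tool_pos: [0.5842, -0.0635, 0.0223]
tool_rot: [0.7, 0.107, -0.698, 0.108]
contact_force: [2.3, -3.8, 5.4]
finger_gap: 0.0494
```

```bash
python3 -c "
from h import *
go(-6,0,22)
c=snap('wrist','w9');np.savez('w9.npz',**c)
im=cv2.imread('pics/w9.png')[150:320,200:460];cv2.imwrite('pics/w9c.png',cv2.resize(im,None,fx=3,fy=3,interpolation=cv2.INTER_CUBIC))"
```

```text
now fix [-7.0935 -0.0728 22.2824] delta cm [ 0.0279 -0.1094  0.0076] rx -0.1254422774547177 gap 0.04937502860384375 F [ 2.3441 -3.7612  5.4379] tilt [-1.      0.0028 -0.0014]
```

View pics/w9c.png

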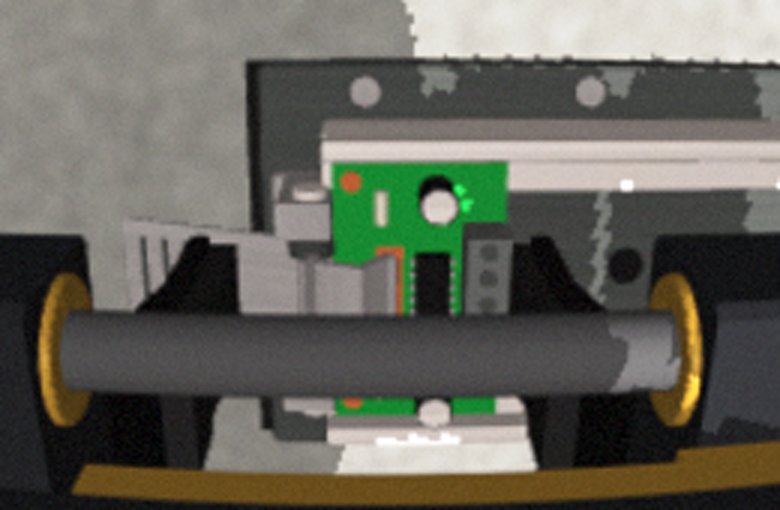

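The reaction along fixture x is about -4 N and the board's front edge sits at the ears, so it is home with the tab still held. I'll back the rear finger off by opening slightly, with the tab still down, and then lift.

Emit:
apply_moves:
  deltas:
    - {"dx": 0, "dy": 0, "dz": 0, "rx": 0, "ry": 0, "rz": 0, "hand": 0.38}
    - {"dx": 0, "dy": 0, "dz": 0, "rx": 0, "ry": 0, "rz": 0, "hand": 0.33}
    - {"dx": 0, "dy": 0, "dz": 0, "rx": 0, "ry": 0, "rz": 0, "hand": 0.33}

```text
time: 11.38
tool_pos: [0.5834, -0.0624, 0.0218]
tool_rot: [0.699, 0.107, -0.699, 0.108]
contact_force: [1.0, -1.6, 5.7]
finger_gap: 0.0576
```

```bash
python3 -c "
from h import *
go(-6,0,22)
c=snap('wrist','w10');np.savez('w10.npz',**c)
im=cv2.imread('pics/w10.png')[150:320,200:460];cv2.imwrite('pics/w10c.png',cv2.resize(im,None,fx=3,fy=3,interpolation=cv2.INTER_CUBIC))"
```

```text
now fix [-5.7747  0.3215 21.8084] delta cm [-0.0191  0.0225 -0.0322] rx -0.08930386918235148 gap 0.05760094139469608 F [ 1.013  -1.575   5.7427] tilt [-1.      0.0011 -0.0002]
```

View pics/w10c.png

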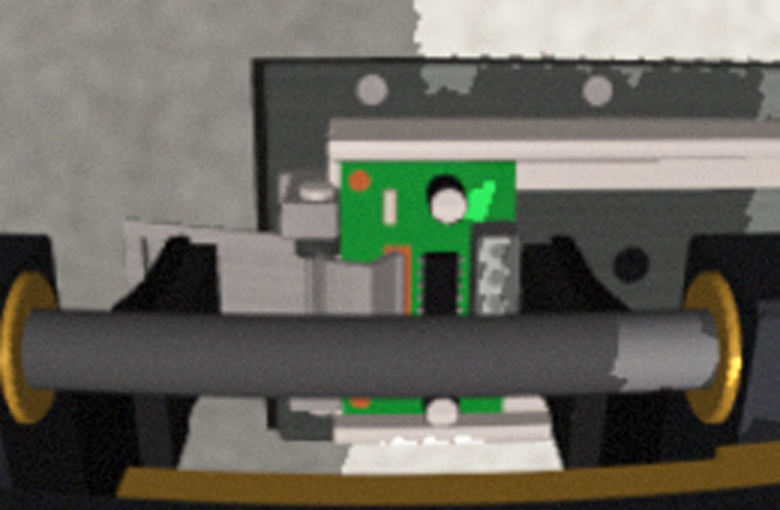

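The board stayed home and the rear finger is about 2.5 mm clear of it. I'll lift straight up, slowly at first.

Emit:
apply_moves:
  deltas:
    - {"dx": -0.2, "dy": 0, "dz": 0, "rx": 0, "ry": 0, "rz": 0, "hand": 0.33}
    - {"dx": -0.4, "dy": 0, "dz": 0, "rx": 0, "ry": 0, "rz": 0, "hand": 0.33}
    - {"dx": -0.6, "dy": 0, "dz": 0, "rx": 0, "ry": 0, "rz": 0, "hand": 0.33}
    - {"dx": -0.9, "dy": 0, "dz": 0, "rx": 0, "ry": 0, "rz": 0, "hand": 0.33}
    - {"dx": -1.5, "dy": 0, "dz": 0, "rx": 0, "ry": 0, "rz": 0, "hand": 0.33}
    - {"dx": -4, "dy": 0, "dz": 0, "rx": 0, "ry": 0, "rz": 0, "hand": 0.33}
    - {"dx": -8, "dy": 0, "dz": 0, "rx": 0, "ry": 0, "rz": 0, "hand": 0.33}
    - {"dx": -12, "dy": 0, "dz": 2, "rx": 0, "ry": 0, "rz": 0, "hand": 0.33}
    - {"dx": -14, "dy": 0, "dz": 4, "rx": 0, "ry": 0, "rz": 0, "hand": 0.33}
    - {"dx": -14, "dy": 0, "dz": 5, "rx": 0, "ry": 0, "rz": 0, "hand": 0.33}
    - {"dx": -14, "dy": 0, "dz": 5, "rx": 0, "ry": 0, "rz": 0, "hand": 0.33}
    - {"dx": -14, "dy": 0, "dz": 5, "rx": 0, "ry": 0, "rz": 0, "hand": 0.33}

```text
time: 12.92
tool_pos: [0.5355, -0.0763, 0.1607]
tool_rot: [-0.698, -0.108, 0.699, -0.108]
contact_force: [1.0, 0.3, 0.1]
finger_gap: 0.0582
```

```bash
python3 -c "
from h import *
go(-6,0,22)
c=snap('wrist','w11');np.savez('w11.npz',**c)
im=cv2.imread('pics/w11.png')[80:200,240:400];cv2.imwrite('pics/w11c.png',cv2.resize(im,None,fx=5,fy=5,interpolation=cv2.INTER_CUBIC))"
```

```text
now fix [ -4.4597  50.2509 160.6602] delta cm [13.8604  0.164  -5.0403] rx -0.02769301228440709 gap 0.05818355344433063 F [1.0228 0.3205 0.1376] tilt [-1.     -0.0009  0.0011]
```

View pics/w11.png

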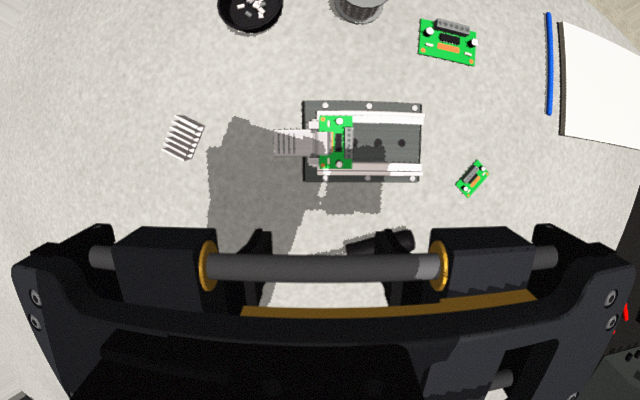

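View pics/w11c.png

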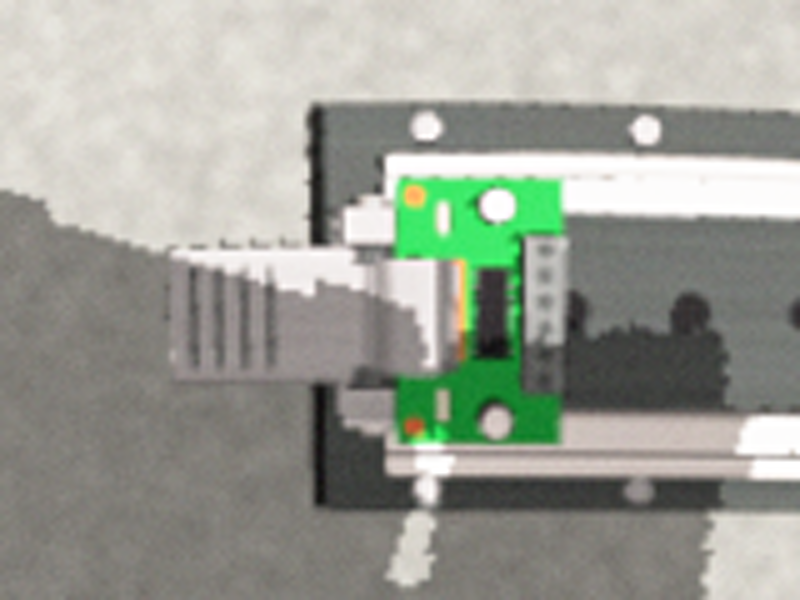

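```bash
python3 -c "
from h import *
c=dict(np.load('w11.npz'))
f=lambda p:np.array(p,float)/5+[240-.4,80-.4]
print(np.array([fx(p) for p in cast(c,f([(396,178),(563,180),(397,443),(560,443)]),.0232,True)]))
print('ear fronts',[fx(p) for p in cast(c,f([(394,210),(397,415)]),.03,True)])
print('plate left',[fx(p) for p in cast(c,f([(320,104),(325,505)]),.008,True)])
print('nose',[fx(p) for p in cast(c,f([(460,262),(460,372)]),.026,True)])"
```

```text
[[ -0.5948 -26.1232  23.2   ]
 [-32.6748 -25.9253  23.2   ]
 [ -0.6235  25.662   23.2   ]
 [-32.6342  25.6067  23.2   ]]
ear fronts [array([ -0.3086, -19.9128,  30.    ]), array([-0.748 , 19.2104, 30.    ])]
plate left [array([ 14.8904, -41.7108,   8.    ]), array([14.6265, 40.9474,  8.    ])]
nose [array([-12.8061,  -9.9035,  26.    ]), array([-12.8521,  11.3625,  26.    ])]
```

The board's front edge is at -0.6 mm and the ear faces also read about -0.5 mm, so it is touching the stop. It is square, y is within about 0.2 mm, the nose is down on it, and the other things haven't visibly moved. I'm handing the job in.

```bash
python3 -c "
from rig import ticket
print(ticket.job_done())"
```

```text
the job is handed in; nothing more can be done
None
```

The board is loaded and clamped: it is fully home against the stop with the clip's nose down on it, and the job was handed in at about 13 s. The hand-in gave no verdict.

**What I did:**
1. I nudged the board along its guides from x ≈ -65 to -41.5 mm with closed fingers, with the clip at rest. Otherwise the tab finger would have had to press almost on the pin.
2. I pressed the tab with one fingertip (about 5.5 N, clip near 0.5 rad by my geometry).
3. I closed the jaws so the other fingertip pushed the board under the nose. About 4 N of reaction showed it had reached the stop.
4. I backed that finger off with the tab still held, then lifted straight up so the nose came down.

**Last checks (wrist camera):**
- **Position:** the board's front edge read -0.6 mm against about -0.5 mm for the stop faces, so it is touching. Its centre is at x ≈ -16.6 mm and it is within about 0.2 mm sideways.
- **Angle and clamp:** the board is square to the stop. The nose is visibly down on it, but I had no reading of the clip angle itself.
- **Surroundings:** the gripper is clear of everything, with the force reading down to about 1 N or less. The reel, cup, screwdriver and heat sink looked unmoved in the views, though I did not measure them.

No check failed. The first move call was refused and moved nothing; filling in every field fixed it.

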